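# Seat the kite joint plate and hold the spring presser on its mark

### The arm

A 6-joint arm with a two-finger parallel gripper is mounted at the origin on the work surface. World frame = base frame: x ahead of the robot, y to its left, z up, the work surface at z = 0. Lengths are in m, angles in rad, forces in N, time in s.
With the tool pointing down it reaches from about 0.25 to 0.775 m from the base axis. Payload 8.9 kg.
Tool frame: the origin (TCP) lies on the centre line of the jaws, within the pads' length; the fingertips stand ctrl.nose_length ahead of it and the grasp point (between the pads) is the TCP (ctrl.nose_length is the distance from the TCP to the fingertips, in m); x points along the fingers, z is the direction in which the jaws open and shut, and the axes are right-handed (so a half turn about x gives the same grasp; the last joint's range is limited). The gripper opens to 85 mm and grips with 20 to 120 N. Pads are 22 mm wide; open, the fingers measure 114 mm over their backs; the gripper's body (76 mm by 85 mm) begins 54 mm behind the grasp point. The pads swing forward as they close: fully open they stand 13 mm farther back than shut.
Start: joints at [-1.434, 0.291, -0.153, 1.127, 0, 1.431], TCP at [0.143, -0.505, 0.25] pointing down, gripper open.
Joint ranges: [-2.52, 2.52], [-0.91, 1.74], [-1.3, 1.37], [-1.96, 2.02], [-1.52, 1.47], [-3.14, 3.14]. Speed limits (rad/s): [2.22, 2.22, 2.79, 3.14, 3.14, 3.14].

### API

Orientations are given as a rotation vector (axis times angle).
In Python, from station import ctrl, imaging, ticket gives the robot as it stands.
- The arm moves only by the shell command python3 -m inch 'ROWS' [OPENING] [FORCE]. ROWS is JSON, one flat list of numbers, 4 for each row, row after row: the shift along the tool's x, y, z in m, then the turn about the tool's x in rad. A call has 1 to 12 rows; each row shifts and turns the pose as measured when the row begins, along the tool's axes as they then stand; what a row does not reach is not made up. A row lasts 1/12 s, in which the tool goes at most 41.7 mm and 7.16 degrees, less where a joint would pass 70% of its speed; a pose out of reach is approached as far as the arm can. A call with a gripper value outside its range is refused whole. OPENING is the opening in per cent of the stroke, from 0 (shut) to 100 (fully open), set as the call begins (- or left out, the last holds). The fingers move at their own pace and stop on an object; FORCE is the grip in N (left out, the last holds). Time passes only in rows, so rows that do not move let the fingers close. It gives the time, the measured TCP pose, the force and the opening at its end, in the units of the state.
- ctrl.state(): the state, without advancing time (a new reading comes with each control period).
- imaging.snapshot(name): name is "scene" or "side" or "wrist"; returns a dict with "pixels" (384x512x3 uint8, red, green, blue), "z_map" (384x512 float32, m along the optical axis (not along the pixel's ray), 0 where there is no reading), "camera_matrix" (3x3 intrinsics, pixels), "rvec" (rotation vector, rad) and "tvec" (3), from world to camera coordinates, as OpenCV has them. Camera axes: x right, y down, z forward; pixel columns grow to the right and rows downward; lengths in m; the calibration is good to about 2 mm. A picture is of the moment at which its call begins.
- ticket.sign_off(): hands the job in, once; it reports no verdict.
Trained networks look in the newest picture that a camera, given by its name, has taken for a name from the list of things; names that differ only in an ending like _2 or _b are one class to them, and where a whole thing is asked for, a point or a joint stands for the part that bears it (a point fixed in the world has none). Each returns a list of dicts, best first, with "p" (0 to 1); they miss things now and then, are a little off and sometimes report something else, mostly with a low value. They report only what shows in the picture. A call takes as long as a camera call. They do not tell look-alikes from the thing itself.
- imaging.recognise(label, camera): "centre" ([x, y, z] in m, in world coordinates, good to about 4 mm: the middle of the surface that is visible of it).
- imaging.spot_point(label, camera): "centre" ([x, y, z] in m, in world coordinates, good to about 4 mm: a listed point, or the origin of a listed thing).
The state is a dict: "clock": time; "joint_pos": joint angles; "qd": joint speeds; "effort": joint torques, N m; "eef_pos": TCP position; "orientation": TCP orientation; "force": force on the tool from outside, world axes, zero at the start; "wrist_torque": the same for the moment, N m; "opening": finger opening in m.
Only numpy, scipy, OpenCV 4.12 (cv2) and the standard library are available. Lean on these libraries where they do the work, as an engineer would, in place of code of your own. Each camera call takes 0.05 s, during which the arm holds its last target.

### The job

In the kite-frame gluing jig the plywood joint plate is propped up at one end by a tight push-out pin: press that end down first, until the plate lies level and fully home in its pocket. Then take the spring presser from its stand and hold it upright with its rubber foot inside the ring marked on the plate, pressing lightly so that its plunger is about half way in. Finish while holding it still like that, do not let go, and leave the other things on the table alone.

Things in the scene. Friction and masses are not known exactly. Their poses are not given: they have to be found in the camera images.
- jig: Fixed wooden block, 130 (x) x 100 (y) x 24 mm high, with a pocket 94 x 64 mm and 10 mm deep in its top, centred (pocket floor 14 mm above the table). Origin: centre of its underside. z up; x along the long side, towards the end with the push-out pin. It may be turned any way.
- plate: Loose plywood plate 90 (x) x 60 (y) x 12 mm, 50 g, in the jig's pocket with 2 mm play on each side. Origin: centre of its underside, z normal to the plate, x along its length towards the raised end. At first its +x end stands about 7 to 10 mm high on the pin; fully home it lies level on the pocket floor, its top 26 mm above the table, 2 mm proud of the jig's rim.
- raised_end (a point): Point on the plate's top face, on its long centre line, 12 mm in from the raised end and right above the pin: the place to press down.
- mark (a point): Centre dot of the ring drawn on the plate's top face (dark ring, 29 mm inside and 34 mm outside diameter); it lies 14 mm from the plate's centre towards the low end (plate -x) and 6 mm to plate +y.
- pin (a joint): Height (m) of the push-out pin's head: 0 is fully down (flush with the pocket floor), at the start 0.006 to 0.008. Brass pin of 16 mm diameter under the plate's raised end, 30 mm from the pocket's centre; tight in its hole: about 6 N push it down, it stays where it is left and does not spring back.
- stand: Fixed upright wooden tube, 68 mm outside diameter, 70 mm high, bore 29 mm, in which the presser stands. Origin: centre of its underside, z up.
- presser: Loose spring presser, 170 g, upright in the stand. Round about its z axis, which points up to the handle. Origin: on the axis at the barrel mouth. Nose 22 mm diameter from z = 0 to 30 mm, flange 40 mm from 30 to 36 mm (rests on the stand), round wooden handle 28 mm diameter from 36 to 110 mm. In the stand the origin is 40 mm, the handle end 150 mm above the table; lift 60 mm to clear.
- handle (a point): Grip point on the axis of the presser's handle, 90 mm above the barrel mouth and 20 mm below the handle's end.
- foot (a point): Centre of the underside of the presser's flat rubber foot, 16 mm in diameter, on the 8 mm plunger rod that sticks out of the barrel mouth: 22 mm below the mouth when free.
- plunger (a joint): How far (m) the presser's plunger is pushed in: 0 free, 0.016 fully in. Spring: 1 N to start, then 0.5 N per mm (about 5 N half way in, at 0.008; the foot is then 14 mm below the barrel mouth).
- thread_cone: Bystander: white thread cone standing upright, 48 mm diameter, 76 mm high. Origin: centre of its underside.
- water_bottle: Bystander: clear bottle, 60 mm diameter, 160 mm high, standing. Origin: centre of its underside.
- glue_brush: Bystander: flat brush lying on the table, about 200 mm long. Origin: near its middle, on its underside.
- eraser_block: Bystander: grey felt board eraser, 100 x 45 x 30 mm, lying flat. Origin: centre of its underside.
Not all that is in view belongs to the job. Leave any blue, pink or red look-alike of the presser alone.

How it is judged:
By the outcome, as a careful person would: the job done as asked, in the order asked, and still so for the second after the job is handed in, while the arm keeps its last pose, push and grip.
It also fails if it takes over 48 s, if anything falls off the work surface, if the arm or the gripper's body presses on something with over 40 N, if the wrist force passes 120 N, or if a joint passes its speed limit or range.

## Working session

There is one attempt and no reset: what is moved stays moved. The work goes in short steps, Python scripts to look and compute and a shell command to move; the robot and the scene stay as the last step left them, time stands still between calls to the robot, and variables do not carry over. Pictures are saved under pics/ and viewed, and the job is handed in when it is done.

```bash
ls; mkdir -p pics; cat > h.py <<'E'
import numpy as np, cv2
from station import ctrl, imaging, ticket
def snap(n,f):
    s=imaging.snapshot(n); cv2.imwrite('pics/'+f,cv2.cvtColor(s['pixels'],cv2.COLOR_RGB2BGR)); np.savez('pics/'+f+'.npz',**s); return s
def proj(s,P):
    p,_=cv2.projectPoints(np.array(P,float).reshape(-1,3),np.array(s['rvec']),np.array(s['tvec']),np.array(s['camera_matrix']),None); return p.reshape(-1,2)
def cloud(s):
    z=s['z_map'];K=s['camera_matrix'];v,u=np.mgrid[:z.shape[0],:z.shape[1]]
    c=np.stack([(u-K[0,2])*z/K[0,0],(v-K[1,2])*z/K[1,1],z],-1)
    R,_=cv2.Rodrigues(np.array(s['rvec'])); w=(c-np.array(s['tvec']).reshape(3))@R; w[z==0]=np.nan
    return w
E
python3 - <<'E'
from h import *
print(ctrl.state(), ctrl.nose_length)
for n in ['scene','side','wrist']:
    s=snap(n,n+'0.png')
    for l in ['jig','plate','stand','presser']:
        for r in imaging.recognise(l,n)[:4]: print(n,'rec',l,np.round(r['centre'],3),round(r['p'],2),proj(s,r['centre']).round())
    for l in ['raised_end','mark','handle','jig','plate','stand','presser']:
        for r in imaging.spot_point(l,n)[:4]: print(n,'spot',l,np.round(r['centre'],3),round(r['p'],2),proj(s,r['centre']).round())
E
```

```text
pics
{'clock': 0.0, 'joint_pos': array([-1.43432317e+00,  2.91284151e-01, -1.54152015e-01,  1.12668986e+00,
        4.34567113e-06,  1.43152909e+00]), 'qd': array([-0.00051148,  0.00067053, -0.00032705,  0.00012873,  0.00068018,
        0.00074364]), 'effort': array([ 3.98014290e-04, -5.37142968e+01,  3.31375837e+01,  1.58517680e-02,
       -1.68683537e-04, -3.20234949e-05]), 'eef_pos': array([ 0.1428995 , -0.5047375 ,  0.24972069]), 'orientation': array([ 1.00463415,  1.32807404, -1.00306215]), 'force': array([-0.41462708,  0.96159678,  0.52086349]), 'wrist_torque': array([0.00541585, 0.00264873, 0.02875962]), 'opening': 0.08542079848253187} 0.019
scene rec jig [0.526 0.196 0.022] 0.67 [[319. 203.]]
scene rec plate [0.512 0.198 0.032] 0.73 [[321. 197.]]
scene rec stand [ 0.535 -0.117  0.068] 0.61 [[216. 183.]]
scene rec stand [0.514 0.196 0.032] 0.47 [[320. 198.]]
scene rec presser [ 0.533 -0.22   0.086] 0.86 [[181. 174.]]
scene rec presser [ 0.431 -0.129  0.092] 0.8 [[218. 151.]]
scene rec presser [ 0.517 -0.127  0.114] 0.51 [[212. 168.]]
scene rec presser [0.481 0.466 0.019] 0.51 
[... 1291 characters left out ...]
167.]]
side spot handle [ 0.602 -0.128  0.115] 0.69 [[256. 165.]]
side spot handle [ 0.521 -0.222  0.114] 0.67 [[281. 151.]]
side spot handle [ 0.51  -0.127  0.13 ] 0.57 [[282. 163.]]
side spot jig [0.508 0.2   0.002] 0.88 [[274. 258.]]
side spot jig [0.492 0.175 0.035] 0.69 [[279. 246.]]
side spot plate [0.509 0.203 0.019] 0.85 [[273. 255.]]
side spot plate [ 0.515 -0.125  0.042] 0.38 [[280. 182.]]
side spot stand [ 0.514 -0.126  0.003] 0.82 [[280. 189.]]
side spot presser [ 0.526 -0.221  0.021] 0.67 [[279. 170.]]
side spot presser [ 0.425 -0.129  0.026] 0.59 [[304. 186.]]
side spot presser [ 0.604 -0.127  0.023] 0.58 [[256. 184.]]
side spot presser [ 0.514 -0.126  0.041] 0.53 [[280. 182.]]
```

```bash
python3 - <<'E'
import cv2,numpy as np
a=cv2.imread('pics/scene0.png');b=cv2.imread('pics/side0.png')
A=cv2.resize(a[110:270,140:440],None,fx=2.6,fy=2.6,interpolation=3)
cv2.imwrite('pics/a1.png',A)
cv2.imwrite('pics/b1.png',cv2.resize(b[120:300,200:370],None,fx=3.3,fy=3.3,interpolation=3))
E
```

```text
(no output)
```

View pics/scene0.png

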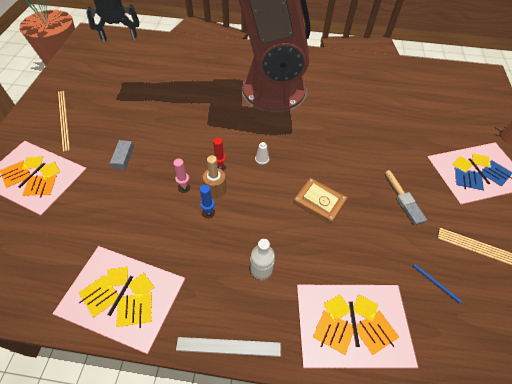

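View pics/a1.png

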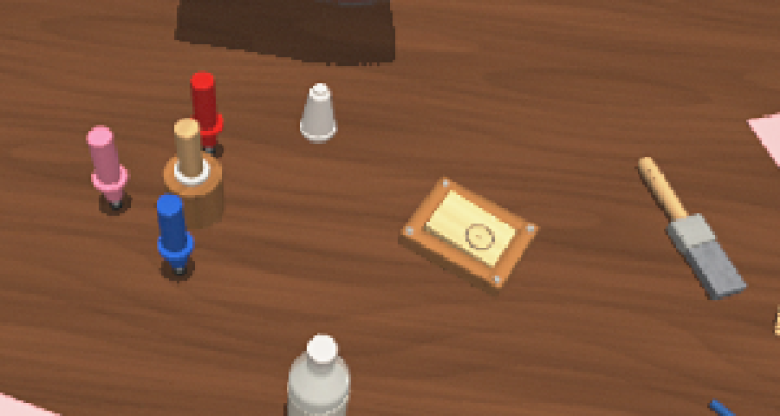

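View pics/b1.png

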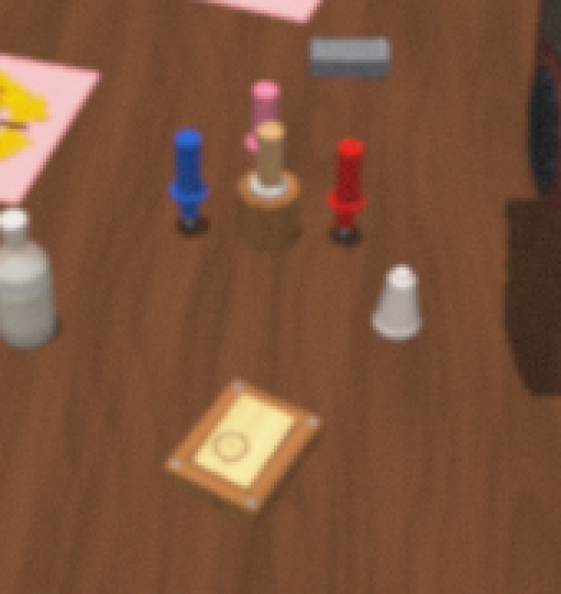

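Candidates for the presser in the scene view: wooden handle in the stand at (212,165), pink at (181,170), red at (218,150) and blue at (206,197). The wooden-handled one standing in the wooden tube fits the description; the coloured ones are look-alikes. The enlarged crops confirm this. Next I refine the plate pose from depth.

```bash
python3 - <<'E'
from h import *
for n in ['scene','side']:
    s=np.load(f'pics/{n}0.png.npz'); w=cloud(s); px=s['pixels'].astype(int)
    hsv=cv2.cvtColor(s['pixels'],cv2.COLOR_RGB2HSV)
    m=(np.abs(w[...,0]-.508)<.1)&(np.abs(w[...,1]-.2)<.1)&(w[...,2]>.012)&(w[...,2]<.05)
    jig=w[m]; r=cv2.minAreaRect((jig[:,:2]*1000).astype(np.float32)); print(n,'jig',r, len(jig))
    pm=m&(px.min(-1)>0)&(px[...,1]>170)&(hsv[...,1]>40)
    P=w[pm]; r=cv2.minAreaRect((P[:,:2]*1000).astype(np.float32)); print('plate',r,len(P))
    A=np.c_[P[:,:2]-[.508,.2],np.ones(len(P))]; c,*_=np.linalg.lstsq(A,P[:,2],rcond=None); print('plane',c, 'tilt',np.degrees(np.hypot(c[0],c[1])),'uphill',np.degrees(np.arctan2(c[1],c[0])),np.std(P[:,2]-A@c))
    # presser: handle top, flange
    for nm,c0 in dict(wood=(.512,-.128),red=(.424,-.13),blue=(.603,-.128),pink=(.523,-.222)).items():
        q=w[(np.hypot(w[...,0]-c0[0],w[...,1]-c0[1])<.03)&(w[...,2]>.09)]
        if len(q): 
            t=q[q[:,2]>q[:,2].max()-.008]; print(nm,len(q),q.max(0).round(4),'x',(q[:,0].min(),q[:,0].max()),'y',(q[:,1].min(),q[:,1].max()),'top mean',t.mean(0).round(4))
E
```

```text
scene jig ((508.1485595703125, 197.90904235839844), (130.1651611328125, 104.89691162109375), 63.93985366821289) 1264
plate ((503.951416015625, 199.55081176757812), (112.15611267089844, 86.10177612304688), 65.31206512451172) 485
plane [-0.02289189 -0.09218171  0.02933585] tilt 5.442045280335748 uphill -103.94638870094383 0.0021944992160333097
wood 184 [ 0.5284 -0.1145  0.1524] x (np.float64(0.49687420510865704), np.float64(0.5284243125809797)) y (np.float64(-0.14144458420921127), np.float64(-0.11448597043509116)) top mean [ 0.5125 -0.1282  0.1491]
red 129 [ 0.4399 -0.1167  0.1347] x (np.float64(0.4126324729244466), np.float64(0.43985625701418496)) y (np.float64(-0.14324640150489024), np.float64(-0.1167115994285487)) top mean [ 0.4267 -0.1301  0.1312]
blue 149 [ 0.6159 -0.115   0.1349] x (np.float64(0.587388216016464), np.float64(0.6158847909970571)) y (np.float64(-0.14138478740477034), np.float64(-0.11499408262347025)) top mean [ 0.6028 -0.1283  0.1309]
pink 142 [ 0.5382 -0.2108  0.1345] x (np.float64(0.510253062928199), np.float64(0.5382378517234815)) y (np.float64(-0.236971123420474
[... 544 characters left out ...]
5230701696435), np.float64(-0.109256008641413)) top mean [ 0.5101 -0.1254  0.1487]
red 96 [ 0.4371 -0.1112  0.1367] x (np.float64(0.4095897977216657), np.float64(0.4370634286831956)) y (np.float64(-0.1445615524888794), np.float64(-0.11121638792695243)) top mean [ 0.4234 -0.1277  0.1322]
blue 94 [ 0.6142 -0.1073  0.1349] x (np.float64(0.5875236313343568), np.float64(0.6142354143471502)) y (np.float64(-0.14347489013553544), np.float64(-0.10729964865341608)) top mean [ 0.6001 -0.1254  0.1315]
pink 87 [ 0.5351 -0.2049  0.1364] x (np.float64(0.5084426015661463), np.float64(0.5351382617373304)) y (np.float64(-0.2385595641197807), np.float64(-0.20488791918999727)) top mean [ 0.5215 -0.2201  0.1322]
```

```bash
cat >> h.py <<'E'
from scipy.spatial.transform import Rotation as Rn
def plan(x,y,z,yawz=None):
    s=ctrl.state(); R=Rn.from_rotvec(s['orientation']).as_matrix(); d=np.array([x,y,z])-s['eef_pos']
    print('t',round(s['clock'],2),'pos',s['eef_pos'].round(4),'tool d',(R.T@d).round(4),'F',s['force'].round(1),'op',round(s['opening'],4),'q',s['joint_pos'].round(2))
    print('R',R.round(3).tolist(),'z ang',np.degrees(np.arctan2(R[1,2],R[0,2])).round(1))
    if yawz is not None:
        c=np.radians(yawz); tz=np.array([np.cos(c),np.sin(c),0]); b=R.T@tz; a=np.arctan2(-b[1],b[2]); a=(a+np.pi/2)%np.pi-np.pi/2; print('turn',a)
E
python3 -c "
from h import *
plan(.494,.171,.1,-26.1)"
```

```text
t 1.8 pos [ 0.143  -0.5052  0.2503] tool d [ 0.1503  0.5219 -0.555 ] F [-1.   0.1  0.2] op 0.0857 q [-1.43  0.29 -0.15  1.13 -0.    1.43]
R [[-0.0, 0.962, 0.272], [0.0, 0.272, -0.962], [-1.0, -0.0, -0.0]] z ang -74.2
turn -0.8395000078633348
```

```bash
python3 -m inch '[0,0.0274,-0.0292,-0.12, 0,0.0307,-0.0257,-0.12, 0,0.0335,-0.0218,-0.12, 0,0.0359,-0.0176,-0.12, 0,0.0378,-0.0132,-0.12, 0,0.039,-0.0086,-0.12, 0,0.0398,-0.0038,-0.12, 0,0.04,0.001,0, 0,0.04,0.001,0, 0,0.04,0.001,0, 0,0.04,0.001,0, 0,0.04,0.001,0]' 0 40; python3 -c "
from h import *
plan(.494,.171,.1,-26.1)"
```

```text
clock: 2.8
eef_pos: [0.3594, -0.0643, 0.249]
orientation: [0.329, 1.538, -0.338]
force: [1.3, -1.1, 0.8]
opening: 0.0001
t 2.8 pos [ 0.3594 -0.0643  0.249 ] tool d [0.1481 0.2704 0.0244] F [ 1.3 -1.1  0.8] op 0.0001 q [-0.37 -0.02 -0.53  1.06 -0.    1.62]
R [[0.005, 0.413, 0.911], [-0.007, 0.911, -0.413], [-1.0, -0.004, 0.008]] z ang -24.4
turn 0.030172048256051465
```

```bash
python3 -m inch '[0,0.04,0.0035,0.03, 0,0.04,0.0035,0, 0,0.04,0.0035,0, 0,0.04,0.0035,0, 0,0.04,0.0035,0, 0.02,0.04,0.0035,0, 0.04,0.02,0.002,0, 0.04,0,0,0, 0.03,0,0,0, 0,0,0,0]'; python3 - <<'E'
from h import *
plan(.494,.171,.06,-26.1)
for n in ['wrist','scene']:
    s=snap(n,n+'1.png')
    for l in ['raised_end','mark']:
        for r in imaging.spot_point(l,n)[:2]: print(n,'spot',l,np.round(r['centre'],3),round(r['p'],2),proj(s,r['centre']).round())
E
```

```text
clock: 3.63
eef_pos: [0.5001, 0.1747, 0.1222]
orientation: [0.349, 1.521, -0.347]
force: [-2.3, -1.1, -1.0]
opening: 0.0001
t 3.63 pos [0.5001 0.1747 0.1222] tool d [ 0.0621 -0.0063 -0.0052] F [-2.3 -1.1 -1. ] op 0.0001 q [ 0.2   0.39 -0.37  0.79 -0.01  2.22]
R [[0.021, 0.431, 0.902], [-0.004, 0.903, -0.431], [-1.0, 0.006, 0.021]] z ang -25.5
turn 0.01041425965898335
wrist spot raised_end [0.496 0.169 0.031] 0.94 [[250. 213.]]
wrist spot mark [0.521 0.21  0.031] 0.98 [[257. 150.]]
scene spot raised_end [ 0.432 -0.461 -0.001] 0.65 [[122. 157.]]
scene spot raised_end [0.499 0.171 0.036] 0.57 [[312. 192.]]
scene spot mark [0.519 0.21  0.028] 0.92 [[324. 200.]]
```

View pics/wrist1.png

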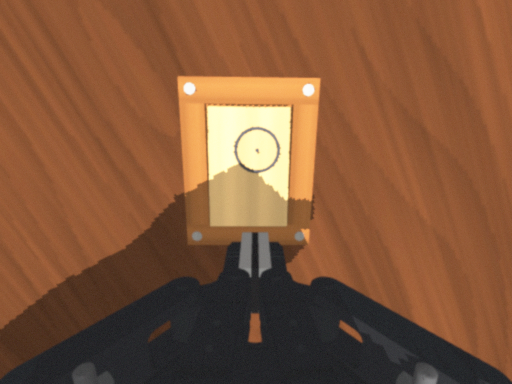

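```bash
python3 -m inch '[0.02,-0.006,-0.005,0.01, 0.025,0,0,0, 0,0,0,0]'; python3 - <<'E'
from h import *
plan(.495,.170,.06,-26.1)
s=np.load('pics/wrist1.png.npz'); w=cloud(s)
for u,v in [(257,150),(250,108),(250,222),(210,108),(289,108),(212,223),(287,223),(183,80),(317,80),(190,240)]: print((u,v),w[v,u].round(4))
E
```

```text
clock: 4.18
eef_pos: [0.5036, 0.1711, 0.0898]
orientation: [0.366, 1.498, -0.35]
force: [-1.0, 0.1, -0.2]
opening: 0.0001
t 4.18 pos [0.5036 0.1711 0.0898] tool d [ 0.0294 -0.0054 -0.0084] F [-1.   0.1 -0.2] op 0.0001 q [ 0.19  0.42 -0.43  0.68 -0.01  2.22]
R [[0.044, 0.443, 0.896], [0.0, 0.896, -0.443], [-0.999, 0.02, 0.039]] z ang -26.3
turn -0.0032350415560353785
(257, 150) [0.5214 0.2102 0.0302]
(250, 108) [0.5296 0.2388 0.0267]
(250, 222) [0.4927 0.1628 0.0341]
(210, 108) [0.504  0.251  0.0262]
(289, 108) [0.5548 0.2266 0.025 ]
(212, 223) [0.4662 0.1749 0.0342]
(287, 223) [0.5172 0.1433 0.0205]
(183, 80) [0.4955 0.2759 0.0233]
(317, 80) [0.5805 0.2354 0.023 ]
(190, 240) [0.4393 0.1657 0.0229]
```

```bash
python3 -m inch '[0.005,-0.0055,-0.0085,0, 0.01,0,0,0, 0.005,0,0,0, 0.003,0,0,0, 0,0,0,0]'; python3 - <<'E'
from h import *
plan(.495,.170,.055,-26.1)
E
```

```text
clock: 4.6
eef_pos: [0.4995, 0.1699, 0.0718]
orientation: [0.37, 1.489, -0.348]
force: [0.0, 0.1, -0.0]
opening: 0.0001
t 4.6 pos [0.4995 0.1699 0.0718] tool d [ 0.0165 -0.0023 -0.0048] F [ 0.   0.1 -0. ] op 0.0001 q [ 0.19  0.43 -0.47  0.62 -0.01  2.23]
R [[0.053, 0.444, 0.894], [0.002, 0.896, -0.445], [-0.999, 0.026, 0.047]] z ang -26.4
turn -0.004698555000773208
```

```bash
python3 -m inch '[0.006,-0.003,-0.006,0, 0.006,0,0,0, 0.004,0,0,0, 0.003,0,0,0]'; python3 - <<'E'
from h import *
plan(.495,.170,.045,-26.1)
E
```

```text
clock: 4.93
eef_pos: [0.4952, 0.1703, 0.0526]
orientation: [0.371, 1.486, -0.346]
force: [-0.7, -0.5, 2.0]
opening: 0.0
t 4.93 pos [0.4952 0.1703 0.0526] tool d [ 0.0076 -0.0006 -0.0004] F [-0.7 -0.5  2. ] op 0.0 q [ 0.2   0.45 -0.5   0.56 -0.01  2.23]
R [[0.057, 0.444, 0.894], [0.003, 0.896, -0.445], [-0.998, 0.028, 0.049]] z ang -26.4
turn -0.004708397248789131
```

```bash
python3 -m inch '[0.003,0,0,0, 0.003,0,0,0, 0.003,0,0,0, 0.003,0,0,0]'; python3 - <<'E'
from h import *
plan(.495,.170,.045,-26.1)
E
```

```text
clock: 5.27
eef_pos: [0.4956, 0.1701, 0.0447]
orientation: [0.37, 1.485, -0.347]
force: [-27.4, -5.8, 82.7]
opening: -0.0002
t 5.27 pos [0.4956 0.1701 0.0447] tool d [-0.0004 -0.0004 -0.0004] F [-27.4  -5.8  82.7] op -0.0002 q [ 0.2   0.47 -0.51  0.54 -0.01  2.23]
R [[0.057, 0.444, 0.894], [0.002, 0.896, -0.444], [-0.998, 0.027, 0.05]] z ang -26.4
turn -0.0041957990942183
```

It bottomed out at TCP height 0.0447 m, which is the level height, but the force reached 83 N, more than I wanted. I'll back off and look.

```bash
python3 -m inch '[-0.004,0,0,0, -0.02,0,0,0, -0.02,0,0,0, -0.02,-0.01,0,0, -0.02,-0.02,0,0, -0.02,-0.02,0,0, -0.01,-0.01,0,0, 0,0,0,0]'; python3 - <<'E'
from h import *
plan(.5115,-.127,.2,-26.1)
s=snap('wrist','wrist2.png')
for l in ['raised_end','mark']:
        for r in imaging.spot_point(l,'wrist')[:2]: print('spot',l,np.round(r['centre'],3),round(r['p'],2),proj(s,r['centre']).round())
E
```

```text
clock: 5.93
eef_pos: [0.4617, 0.1153, 0.1619]
orientation: [0.368, 1.484, -0.344]
force: [1.0, -0.1, 0.0]
opening: 0.0
t 5.93 pos [0.4617 0.1153 0.1619] tool d [-0.0356 -0.1943  0.1537] F [ 1.  -0.1  0. ] op 0.0 q [ 0.09  0.23 -0.49  0.79 -0.    2.12]
R [[0.058, 0.441, 0.895], [0.002, 0.897, -0.442], [-0.998, 0.028, 0.051]] z ang -26.3
turn -0.0017344633885816307
spot raised_end [0.494 0.168 0.023] 0.6 [[253. 121.]]
spot mark [0.522 0.211 0.025] 0.81 [[260.  57.]]
```

View pics/wrist2.png

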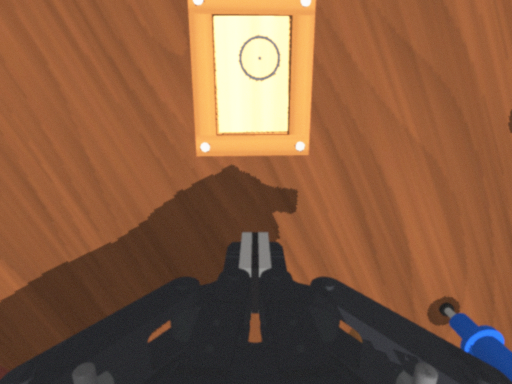

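```bash
python3 -m inch '[-0.03,0,0,0, -0.025,0,0,0]' 60 ; python3 -m inch '[0,-0.0324,0.0256,0, 0,-0.0324,0.0256,0, 0,-0.0324,0.0256,0, 0,-0.0324,0.0256,0, 0,-0.0324,0.0256,0, 0,-0.0324,0.0256,0, 0,0,0,0]'; python3 - <<'E'
from h import *
plan(.5115,-.127,.13,-26.1)
s=np.load('pics/wrist2.png.npz'); w=cloud(s)
m=np.zeros((384,512),bool); m[20:130,220:285]=1; P=w[m]
A=np.c_[P[:,:2]-[.508,.2],np.ones(len(P))]; c,*_=np.linalg.lstsq(A,P[:,2],rcond=None); print('plane',c.round(4)); print(w[57,260],w[126,250],w[18,250])
m=np.zeros((384,512),bool); m[20:130,197:208]=1;print('rim z',np.nanmean(w[m][:,2]),np.nanmean(w[20:130,296:305,2]))
for l in ['handle','presser']:
  pass
s=snap('wrist','wrist3.png')
for r in imaging.spot_point('handle','wrist')[:4]: print('spot',np.round(r['centre'],3),round(r['p'],2),proj(s,r['centre']).round())
E
```

```text
clock: 6.25
eef_pos: [0.4555, 0.1171, 0.2094]
orientation: [0.365, 1.498, -0.346]
force: [1.5, 0.5, 1.7]
opening: 0.0232
clock: 6.83
eef_pos: [0.5156, -0.126, 0.2069]
orientation: [0.356, 1.501, -0.33]
force: [-0.6, 0.7, 0.4]
opening: 0.0509
t 6.83 pos [ 0.5156 -0.126   0.2069] tool d [ 0.0766 -0.0046 -0.0062] F [-0.6  0.7  0.4] op 0.0509 q [-0.39  0.3  -0.26  0.97  0.02  1.62]
R [[0.044, 0.425, 0.904], [0.006, 0.905, -0.426], [-0.999, 0.025, 0.037]] z ang -25.2
turn 0.0159124153651522
 ** On entry to DLASCL parameter number  4 had an illegal value
 ** On entry to DLASCL parameter number  4 had an illegal valueTraceback (most recent call last):
  File "<stdin>", line 5, in <module>
    x, resids, rank, s = _umath_linalg.lstsq(a, b, rcond,
                         ~~~~~~~~~~~~~~~~~~~^^^^^^^^^^^^^
                                             signature=signature)
                                             ^^^^^^^^^^^^^^^^^^^^
    raise LinAlgError("SVD did not converge in Linear Least Squares")
numpy.linalg.LinAlgError: SVD did not converge in Linear Least Squares
```

```bash
python3 - <<'E'
from h import *
s=np.load('pics/wrist2.png.npz'); w=cloud(s)
def f(m):
    P=w[m]; P=P[np.isfinite(P[:,2])]; A=np.c_[P[:,:2]-[.508,.2],np.ones(len(P))]; c,*_=np.linalg.lstsq(A,P[:,2],rcond=None); print('plane',c.round(4),len(P))
m=np.zeros((384,512),bool); m[20:130,220:285]=1; f(m)
m=np.zeros((384,512),bool); m[20:130,197:208]=1; m[20:130,296:305]=1; f(m)
print(w[57,260],w[126,250],w[18,250])
s=snap('wrist','wrist3.png')
for r in imaging.spot_point('handle','wrist')[:4]: print('spot',np.round(r['centre'],3),round(r['p'],2),proj(s,r['centre']).round())
E
```

```text
plane [ 0.0029 -0.0005  0.0253] 7124
plane [-0.001  -0.0024  0.0231] 2192
[0.52175842 0.21065673 0.02565251] [0.48995443 0.16516377 0.02470974] [0.52727466 0.23971468 0.02419571]
spot [ 0.424 -0.129  0.111] 0.91 [[150. 254.]]
spot [ 0.523 -0.227  0.117] 0.88 [[309. 303.]]
spot [ 0.511 -0.126  0.131] 0.64 [[244. 216.]]
spot [ 0.604 -0.13   0.114] 0.63 [[359. 160.]]
```

View pics/wrist3.png

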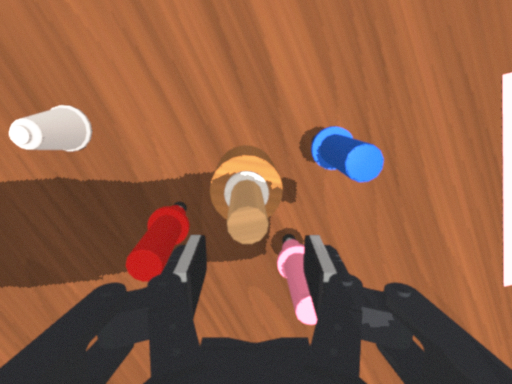

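Plate is level (slope under 0.3°), its top about 2 mm above the rim. In the wrist view the wooden handle is at (247,225) between the jaws; red (160,240), pink (300,285) and blue (350,155) are outside them. The tool has picked up about 2.5° of tilt, so I'll see how moves change it.

```bash
python3 -m inch '[-0.035,0,0,0, 0,0,0,0]';  python3 -c "
from h import *
plan(.5115,-.127,.13,-26.1)"; python3 -m inch '[-0.035,0,0,0, 0,0,0,0]';  python3 -c "
from h import *
plan(.5115,-.127,.13,-26.1)"; python3 -m inch '[0.007,0,0,0, 0.007,0,0,0,0.007,0,0,0, 0.007,0,0,0, 0.007,0,0,0]';  python3 -c "
from h import *
plan(.5115,-.127,.13,-26.1)"
```

```text
clock: 7.1
eef_pos: [0.5112, -0.1189, 0.2391]
orientation: [0.358, 1.511, -0.325]
force: [1.6, 0.0, 1.0]
opening: 0.0512
t 7.1 pos [ 0.5112 -0.1189  0.2391] tool d [ 0.1089 -0.0101  0.0008] F [1.6 0.  1. ] op 0.0512 q [-0.38  0.27 -0.21  1.06  0.03  1.63]
R [[0.036, 0.423, 0.905], [0.013, 0.906, -0.424], [-0.999, 0.027, 0.027]] z ang -25.1
turn 0.01836471956828678
clock: 7.27
eef_pos: [0.509, -0.1156, 0.2732]
orientation: [0.357, 1.516, -0.322]
force: [1.6, 0.1, 1.6]
opening: 0.0515
t 7.27 pos [ 0.509  -0.1156  0.2732] tool d [ 0.1431 -0.0132  0.0039] F [1.6 0.1 1.6] op 0.0515 q [-0.38  0.25 -0.15  1.15  0.03  1.63]
R [[0.031, 0.42, 0.907], [0.016, 0.907, -0.421], [-0.999, 0.028, 0.022]] z ang -24.9
turn 0.021643100917366098
clock: 7.68
eef_pos: [0.5111, -0.1097, 0.2345]
orientation: [0.352, 1.517, -0.316]
force: [-0.5, 0.4, 0.7]
opening: 0.0512
t 7.68 pos [ 0.5111 -0.1097  0.2345] tool d [ 0.1042 -0.0185  0.0052] F [-0.5  0.4  0.7] op 0.0512 q [-0.37  0.27 -0.22  1.05  0.03  1.63]
R [[0.032, 0.414, 0.91], [0.017, 0.91, -0.415], [-0.999, 0.029, 0.022]] z ang -24.5
turn 0.028413544310636585
```

```bash
python3 -m inch '[-0.035,0.035,0,0.03, 0,0,0,0, -0.035,0.035,0,0, 0,0,0,0]';  python3 -c "
from h import *
plan(.5115,-.127,.2,-26.1)"
```

```text
clock: 8.02
eef_pos: [0.5289, -0.0566, 0.2853]
orientation: [0.381, 1.528, -0.341]
force: [1.1, -0.7, -0.0]
opening: 0.0512
t 8.02 pos [ 0.5289 -0.0566  0.2853] tool d [ 0.0834 -0.073   0.0153] F [ 1.1 -0.7 -0. ] op 0.0512 q [-0.26  0.28 -0.08  1.2   0.03  1.77]
R [[0.017, 0.445, 0.896], [0.021, 0.895, -0.445], [-1.0, 0.027, 0.006]] z ang -26.4
turn -0.00551450600356973
```

```bash
python3 -m inch '[0.004,-0.008,0.0015,0, 0.008,-0.008,0.0015,0, 0.008,-0.008,0.0015,0, 0.008,-0.008,0.0015,0, 0.008,-0.008,0.0015,0, 0.008,-0.008,0.0015,0, 0.008,-0.008,0.0015,0, 0.008,-0.008,0.0015,0, 0.008,-0.006,0.001,0, 0.006,0,0,0, 0,0,0,0]';  python3 -c "
from h import *
plan(.5115,-.127,.13,-26.1)"
```

```text
clock: 8.93
eef_pos: [0.5059, -0.1325, 0.1963]
orientation: [0.383, 1.533, -0.343]
force: [-0.1, -0.5, 0.3]
opening: 0.0512
t 8.93 pos [ 0.5059 -0.1325  0.1963] tool d [0.0665 0.0057 0.0025] F [-0.1 -0.5  0.3] op 0.0512 q [-0.41  0.32 -0.26  0.99  0.03  1.62]
R [[0.012, 0.447, 0.894], [0.023, 0.894, -0.447], [-1.0, 0.026, 0.001]] z ang -26.6
turn -0.008248744305811906
```

```bash
python3 -m inch '[0.004,0.003,0.0015,0, 0.008,0.003,0.001,0, 0.008,0,0,0, 0.008,0,0,0, 0.008,0,0,0, 0.008,0,0,0, 0.008,0,0,0, 0.006,0,0,0, 0.003,0,0,0, 0,0,0,0]';  python3 -c "
from h import *
plan(.5115,-.127,.13,-26.1)
s=snap('wrist','wrist4.png')
for r in imaging.spot_point('handle','wrist')[:4]: print('spot',np.round(r['centre'],3),round(r['p'],2),proj(s,r['centre']).round())"
```

```text
clock: 9.77
eef_pos: [0.513, -0.1244, 0.1289]
orientation: [0.381, 1.533, -0.341]
force: [0.1, 0.1, -0.5]
opening: 0.0514
t 9.77 pos [ 0.513  -0.1244  0.1289] tool d [-0.0012 -0.003  -0.0002] F [ 0.1  0.1 -0.5] op 0.0514 q [-0.39  0.39 -0.35  0.83  0.03  1.64]
R [[0.013, 0.445, 0.896], [0.023, 0.895, -0.445], [-1.0, 0.027, 0.001]] z ang -26.4
turn -0.005417506061040855
spot [ 0.602 -0.129  0.114] 0.85 [[421. 188.]]
spot [ 0.513 -0.127  0.129] 0.69 [[258. 273.]]
```

View pics/wrist4.png

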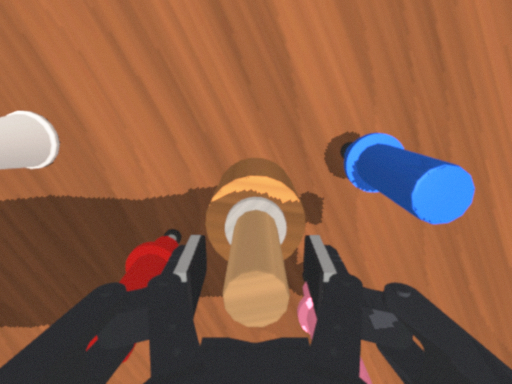

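Handle at (256,290), centred between the pads. Closing the gripper.

```bash
python3 -m inch '[0,-0.003,0,0, 0,0,0,0]'; python3 -m inch '[0,0,0,0,0,0,0,0,0,0,0,0,0,0,0,0,0,0,0,0]' 0 60;  python3 -c "
from h import *
plan(.5115,-.127,.13,-26.1)"; python3 -m inch '[-0.006,0,0,0, -0.01,0,0,0, -0.012,0,0,0,-0.012,0,0,0,-0.012,0,0,0,-0.012,0,0,0,-0.012,0,0,0, -0.006,0,0,0, 0,0,0,0]';python3 -c "
from h import *
plan(.5115,-.127,.13,-26.1)
s=snap('wrist','wrist5.png');s=snap('side','side5.png')
for r in imaging.spot_point('foot','side')[:4]+imaging.spot_point('handle','side')[:4]: print('spot',np.round(r['centre'],3),round(r['p'],2),proj(s,r['centre']).round())
cv2.imwrite('pics/side5c.png',cv2.resize(cv2.imread('pics/side5.png')[60:240,200:370],None,fx=3.3,fy=3.3,interpolation=3))"
```

```text
clock: 10.03
eef_pos: [0.5124, -0.1277, 0.1303]
orientation: [0.381, 1.531, -0.341]
force: [0.4, -0.2, -0.5]
opening: 0.0513
clock: 10.45
eef_pos: [0.5126, -0.1282, 0.1311]
orientation: [0.381, 1.53, -0.341]
force: [0.1, 0.8, -1.1]
opening: 0.0268
t 10.45 pos [ 0.5126 -0.1282  0.1311] tool d [ 0.0011  0.0006 -0.0016] F [ 0.1  0.8 -1.1] op 0.0268 q [-0.4   0.39 -0.35  0.83  0.03  1.63]
R [[0.016, 0.445, 0.895], [0.022, 0.895, -0.445], [-1.0, 0.027, 0.005]] z ang -26.4
turn -0.0058652972584714025
clock: 11.2
eef_pos: [0.5108, -0.1298, 0.2222]
orientation: [0.381, 1.529, -0.341]
force: [0.7, -0.5, -1.8]
opening: 0.027
t 11.2 pos [ 0.5108 -0.1298  0.2222] tool d [ 0.0922  0.0004 -0.0011] F [ 0.7 -0.5 -1.8] op 0.027 q [-0.4   0.3  -0.21  1.05  0.03  1.63]
R [[0.016, 0.445, 0.896], [0.022, 0.895, -0.445], [-1.0, 0.027, 0.005]] z ang -26.4
turn -0.005491686946938357
spot [ 0.604 -0.129  0.115] 0.79 [[256. 165.]]
spot [ 0.426 -0.13   0.115] 0.66 [[305. 167.]]
spot [ 0.523 -0.223  0.11 ] 0.63 [[280. 151.]]
```

View pics/side5c.png

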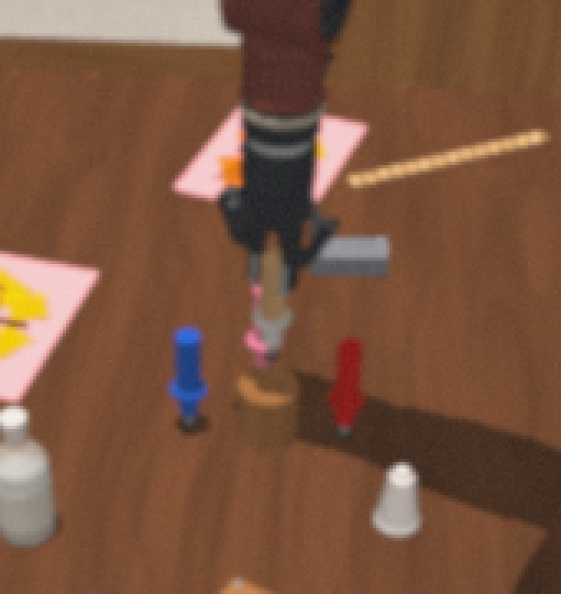

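Presser is lifted clear of the stand; the side view shows its nose above the tube at about (268,350) in the crop and the look-alikes untouched. Now to the ring.

```bash
python3 -m inch '[0,0.01,-0.0046,0, 0,0.02,-0.0092,0, 0,0.025,-0.0115,0, 0,0.025,-0.0115,0, 0,0.025,-0.0115,0, 0,0.025,-0.0115,0, 0,0.025,-0.0115,0, 0,0.025,-0.0115,0, 0,0.025,-0.0115,0, 0,0.025,-0.0115,0, 0,0.02,-0.009,0, 0,0.01,-0.004,0]';  python3 -c "
from h import *
plan(.521,.21,.17,-26.1)"
```

```text
clock: 12.4
eef_pos: [0.5127, 0.1728, 0.2182]
orientation: [0.386, 1.548, -0.347]
force: [0.0, -0.2, -1.9]
opening: 0.0268
t 12.4 pos [0.5127 0.1728 0.2182] tool d [ 0.0492  0.0359 -0.0087] F [ 0.  -0.2 -1.9] op 0.0268 q [ 0.18  0.34 -0.17  1.06  0.03  2.21]
R [[-0.002, 0.45, 0.893], [0.026, 0.893, -0.45], [-1.0, 0.022, -0.013]] z ang -26.7
turn -0.01130283117740527
```

```bash
python3 -m inch '[0.003,0.007,-0.0015,-0.005, 0.006,0.01,-0.002,-0.005, 0.008,0.01,-0.002,0, 0.008,0.008,-0.002,0, 0.008,0.002,-0.001,0, 0.008,0,0,0, 0.005,0,0,0, 0,0,0,0]';  python3 -c "
from h import *
plan(.521,.21,.16,-26.1)
for n in ['wrist','side','scene']:
  s=snap(n,n+'6.png')
  for l in ['foot','mark','presser','handle']:
    for r in imaging.spot_point(l,n)[:2]: print(n,l,np.round(r['centre'],3),round(r['p'],2),proj(s,r['centre']).round())
a=cv2.imread('pics/side6.png');b=cv2.imread('pics/scene6.png')
cv2.imwrite('pics/c6.png',np.hstack([cv2.resize(a[170:290,220:340],(390,390),interpolation=3),cv2.resize(b[110:230,260:380],(390,390),interpolation=3)]))"
```

```text
clock: 13.07
eef_pos: [0.5202, 0.214, 0.1649]
orientation: [0.374, 1.554, -0.341]
force: [-0.2, -0.4, -1.2]
opening: 0.0265
t 13.07 pos [0.5202 0.214  0.1649] tool d [ 0.0048 -0.0034  0.0026] F [-0.2 -0.4 -1.2] op 0.0265 q [ 0.25  0.42 -0.2   0.96  0.02  2.27]
R [[-0.008, 0.44, 0.898], [0.024, 0.898, -0.439], [-1.0, 0.018, -0.017]] z ang -26.1
turn 0.00026437238162646537
wrist foot [0.518 0.216 0.05 ] 0.55 [[254. 195.]]
wrist foot [0.522 0.213 0.164] 0.45 [[259. 268.]]
wrist mark [0.519 0.21  0.027] 0.66 [[258. 193.]]
wrist presser [0.513 0.216 0.074] 0.7 [[247. 207.]]
wrist handle [0.522 0.214 0.163] 0.93 [[258. 266.]]
side foot [0.752 0.05  0.002] 0.53 [[209. 219.]]
side mark [0.518 0.21  0.023] 0.72 [[270. 256.]]
side presser [0.518 0.217 0.08 ] 0.65 [[270. 246.]]
side presser [ 0.425 -0.13   0.025] 0.6 [[304. 186.]]
side handle [0.523 0.216 0.167] 0.84 [[269. 226.]]
side handle [ 0.426 -0.136  0.114] 0.67 [[305. 167.]]
scene foot [ 0.363  0.005 -0.003] 0.19 [[263. 159.]]
scene mark [0.521 0.208 0.027] 0.75 [[324. 201.]]
scene presser [ 0.597 -0.128  0.024] 0.73 [[208. 208.]]
scene presser [0.517 0.215 0.075] 0.62 [[329. 191.]]
scene handle [ 0.426 -0.132  0.112] 0.8 [[217. 145.]]
scene handle [ 0.603 -0.13   0.114] 0.65 [[205. 192.]]
```

View pics/wrist6.png

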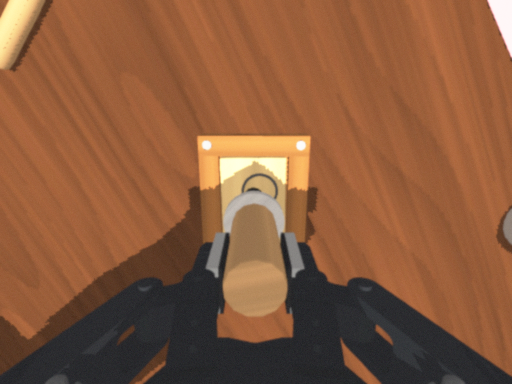

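View pics/c6.png

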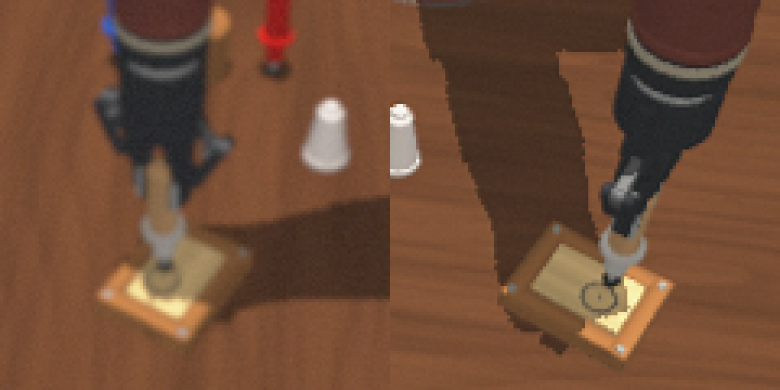

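The presser leans about 1.4° in −x relative to the grasp. I'll rise slowly and come down a little faster to take the tilt out, then re-centre.

```bash
python3 -m inch '[-0.006,-0.001,0.001,0, -0.012,-0.001,0.001,0, -0.012,-0.001,0,0, -0.012,0,0,0, -0.012,0,0,0, -0.006,0,0,0, 0,0,0,0]';  python3 -c "
from h import *
plan(.521,.21,.16,-26.1)"; python3 -m inch '[0.03,0,0,0, 0,0,0,0]';  python3 -c "
from h import *
plan(.521,.21,.16,-26.1)"
```

```text
clock: 14.4
eef_pos: [0.5214, 0.2088, 0.2306]
orientation: [0.374, 1.553, -0.339]
force: [1.2, -0.3, -1.8]
opening: 0.0262
t 14.4 pos [0.5214 0.2088 0.2306] tool d [ 0.0706 -0.0005  0.0003] F [ 1.2 -0.3 -1.8] op 0.0262 q [ 0.24  0.37 -0.09  1.11  0.02  2.26]
R [[-0.006, 0.439, 0.899], [0.024, 0.898, -0.439], [-1.0, 0.019, -0.016]] z ang -26.0
turn 0.0010991213126541055
clock: 14.57
eef_pos: [0.5221, 0.2097, 0.2011]
orientation: [0.375, 1.55, -0.338]
force: [-1.2, -0.9, -2.6]
opening: 0.0267
t 14.57 pos [0.5221 0.2097 0.2011] tool d [ 0.0411 -0.0011 -0.0006] F [-1.2 -0.9 -2.6] op 0.0267 q [ 0.24  0.39 -0.14  1.04  0.02  2.26]
R [[-0.003, 0.439, 0.899], [0.025, 0.898, -0.439], [-1.0, 0.021, -0.014]] z ang -26.0
turn 0.00108050414165195
```

```bash
python3 -m inch '[0.015,0,0,0, 0.018,0,0,0, 0,0,0,0]';  python3 -c "
from h import *
plan(.521,.21,.16,-26.1)"
```

```text
clock: 14.82
eef_pos: [0.5219, 0.2105, 0.1682]
orientation: [0.375, 1.55, -0.338]
force: [-0.7, 0.1, -2.4]
opening: 0.0267
t 14.82 pos [0.5219 0.2105 0.1682] tool d [ 0.0082 -0.001  -0.0005] F [-0.7  0.1 -2.4] op 0.0267 q [ 0.24  0.42 -0.19  0.96  0.02  2.26]
R [[-0.004, 0.439, 0.899], [0.025, 0.898, -0.439], [-1.0, 0.02, -0.014]] z ang -26.0
turn 0.0011899581884975419
```

```bash
cat > fit.py <<'E'
from h import *
from scipy.optimize import least_squares
def fitp(cams,tag,zt):
    st=ctrl.state(); p0=st['eef_pos']; 
    for n in cams:
        s=snap(n,f'{n}{tag}.png'); w=cloud(s).reshape(-1,3); w=w[np.isfinite(w).all(1)]
        zb=p0[2]-.091
        d=np.hypot(w[:,0]-p0[0],w[:,1]-p0[1])
        A=w[(d<.022)&(w[:,2]>zb+.004)&(w[:,2]<zb+.027)]; B=w[(d<.024)&(w[:,2]>zb+.040)&(w[:,2]<zb+.068)]
        def res(q):
            o=[]
            for P,r in ((A,.011),(B,.014)):
                ax=q[0]+q[2]*(P[:,2]-zb); ay=q[1]+q[3]*(P[:,2]-zb); o.append(np.hypot(P[:,0]-ax,P[:,1]-ay)-r)
            return np.concatenate(o)
        r=least_squares(res,[p0[0],p0[1],0,0],loss='soft_l1',f_scale=.001)
        print(n,len(A),len(B),'mouth',r.x[:2].round(4),'slope',r.x[2:].round(3),'foot',(r.x[:2]-.02*r.x[2:]).round(4),'rms',np.sqrt(np.mean(r.fun**2)).round(4))
E
python3 -c "
from fit import *
fitp(['scene','side','wrist'],'7',0)
for l in ['mark','presser','handle']:
  for n in ['wrist','side','scene']:
    for r in imaging.spot_point(l,n)[:1]: print(n,l,np.round(r['centre'],3),round(r['p'],2))
plan(.521,.21,.16,-26.1)"
```

```text
scene 14 47 mouth [0.5183 0.2107] slope [ 0.023 -0.017] foot [0.5179 0.211 ] rms 0.0009
side 21 59 mouth [0.5198 0.2111] slope [ 0.001 -0.008] foot [0.5198 0.2113] rms 0.0017
wrist 0 695 mouth [0.5213 0.2121] slope [ 0.026 -0.007] foot [0.5208 0.2123] rms 0.0003
wrist mark [0.521 0.21  0.028] 0.88
side mark [0.519 0.212 0.026] 0.65
scene mark [0.518 0.21  0.024] 0.63
wrist presser [0.516 0.212 0.079] 0.98
side presser [ 0.428 -0.129  0.023] 0.61
scene presser [ 0.596 -0.128  0.022] 0.87
wrist handle [0.526 0.211 0.169] 0.92
side handle [0.526 0.214 0.167] 0.72
scene handle [ 0.523 -0.227  0.116] 0.88
t 15.42 pos [0.5237 0.2109 0.1707] tool d [ 0.0107 -0.0022 -0.002 ] F [ 0.1 -0.5 -1.6] op 0.0268 q [ 0.24  0.41 -0.19  0.96  0.02  2.26]
R [[0.001, 0.439, 0.899], [0.026, 0.898, -0.439], [-1.0, 0.024, -0.01]] z ang -26.0
turn 0.001144395472058246
```

```bash
python3 -c "
import cv2,numpy as np
a=cv2.imread('pics/side7.png');b=cv2.imread('pics/scene7.png')
cv2.imwrite('pics/c7.png',np.hstack([cv2.resize(a[200:290,225:315],(390,390),interpolation=3),cv2.resize(b[130:220,280:370],(390,390),interpolation=3)]))"
```

```text
(no output)
```

View pics/c7.png

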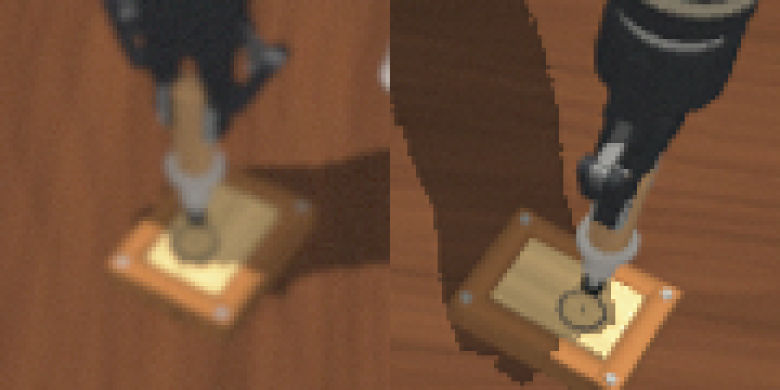

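Fits from three cameras: presser leans only about 1.3°, and the foot's axis lies about 1–2 mm from the ring's centre. In the crops the foot stands over the ring at (197,220) and (592,288). Descending slowly.

```bash
python3 -m inch '[0.005,0,0,0, 0.006,0,0,0, 0.006,0,0,0, 0.006,0,0,0, 0.003,0,0,0, 0,0,0,0, 0,0,0,0]';  python3 -c "
from h import *
plan(.5225,.21,.131,-26.1)"
```

```text
clock: 16.0
eef_pos: [0.523, 0.2115, 0.1409]
orientation: [0.376, 1.548, -0.337]
force: [0.4, 0.5, -0.5]
opening: 0.0265
t 16.0 pos [0.523  0.2115 0.1409] tool d [ 0.0099 -0.0018  0.0003] F [ 0.4  0.5 -0.5] op 0.0265 q [ 0.24  0.44 -0.23  0.89  0.02  2.27]
R [[-0.001, 0.439, 0.899], [0.025, 0.898, -0.439], [-1.0, 0.022, -0.012]] z ang -26.0
turn 0.0012070439880200734
```

```bash
python3 -m inch '[0,-0.001,0,0, 0.002,0,0,0, 0.002,0,0,0, 0.002,0,0,0, 0.002,0,0,0, 0,0,0,0, 0,0,0,0]';  python3 -c "
from fit import *
fitp(['scene','side','wrist'],'8',0)
plan(.5225,.21,.131,-26.1)
a=cv2.imread('pics/side8.png');b=cv2.imread('pics/scene8.png')
cv2.imwrite('pics/c8.png',np.hstack([cv2.resize(a[200:290,225:315],(390,390),interpolation=3),cv2.resize(b[130:220,280:370],(390,390),interpolation=3)]))"
```

```text
clock: 16.58
eef_pos: [0.5227, 0.2108, 0.1334]
orientation: [0.376, 1.547, -0.336]
force: [-1.5, 0.3, 2.1]
opening: 0.0265
scene 14 44 mouth [0.5193 0.2104] slope [ 0.024 -0.004] foot [0.5188 0.2105] rms 0.001
side 19 54 mouth [0.5192 0.2112] slope [ 0.018 -0.005] foot [0.5188 0.2113] rms 0.0013
wrist 0 706 mouth [0.5209 0.2119] slope [ 0.025 -0.004] foot [0.5204 0.212 ] rms 0.0002
t 16.73 pos [0.5227 0.2108 0.1334] tool d [ 0.0024 -0.0009  0.0002] F [-1.4 -0.8  0.9] op 0.0271 q [ 0.24  0.45 -0.25  0.87  0.02  2.27]
R [[0.0, 0.439, 0.899], [0.026, 0.898, -0.439], [-1.0, 0.023, -0.011]] z ang -26.0
turn 0.001238814778203201
```

View pics/c8.png

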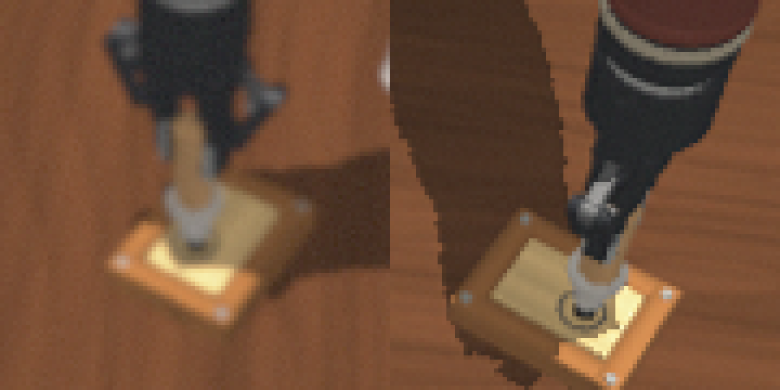

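View pics/wrist8.png

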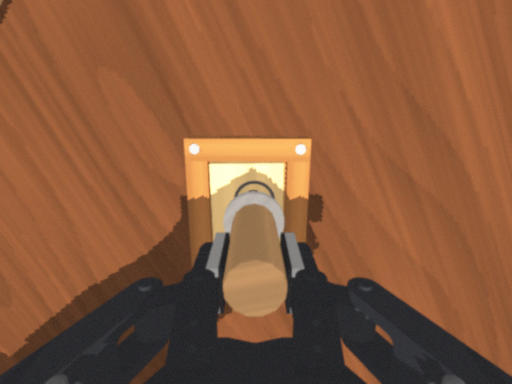

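```bash
python3 -m inch '[0.0015,0,0,0, 0.001,0,0,0, 0,0,0,0, 0,0,0,0]'; for i in 1 2 3 4 5 6; do python3 -m inch '[0,0,0,0]' | grep -E 'pos|force'; done;  python3 -c "
from h import *
plan(.5225,.21,.131,-26.1)"
```

```text
clock: 17.07
eef_pos: [0.5227, 0.2109, 0.1311]
orientation: [0.376, 1.547, -0.336]
force: [-1.2, 0.3, 3.5]
opening: 0.0269
eef_pos: [0.5227, 0.2109, 0.1311]
force: [-1.2, -0.0, 3.0]
eef_pos: [0.5227, 0.2109, 0.1312]
force: [-1.5, -0.6, 3.2]
eef_pos: [0.5227, 0.2109, 0.1312]
force: [-1.4, -0.4, 3.9]
eef_pos: [0.5228, 0.2109, 0.1313]
force: [-1.6, 0.4, 3.4]
eef_pos: [0.5227, 0.2109, 0.1312]
force: [-1.6, -0.7, 2.9]
eef_pos: [0.5227, 0.2109, 0.1312]
force: [-2.1, -0.9, 3.2]
t 17.57 pos [0.5227 0.2109 0.1312] tool d [ 0.0002 -0.0009  0.0002] F [-2.1 -0.9  3.2] op 0.0266 q [ 0.24  0.45 -0.25  0.87  0.02  2.27]
R [[0.0, 0.439, 0.899], [0.026, 0.898, -0.438], [-1.0, 0.023, -0.011]] z ang -26.0
turn 0.0013195017539506804
```

```bash
python3 -c "
from fit import *
fitp(['scene','side'],'9',0)
s=np.load('pics/scene9.png.npz')
for n in ['scene','side']:
  for l in ['mark','thread_cone','water_bottle']:
    for r in imaging.spot_point(l,n)[:1]: print(n,l,np.round(r['centre'],3),round(r['p'],2))
a=cv2.imread('pics/scene9.png')
cv2.imwrite('pics/c9.png',np.hstack([cv2.resize(a[160:220,290:350],(390,390),interpolation=3),cv2.resize(a[120:280,150:310],(390,390),interpolation=3)]))"
```

```text
scene 14 44 mouth [0.5189 0.2105] slope [ 0.029 -0.01 ] foot [0.5183 0.2107] rms 0.0008
side 19 51 mouth [0.5187 0.2114] slope [ 0.03  -0.008] foot [0.5181 0.2116] rms 0.0015
scene mark [0.523 0.21  0.024] 0.91
scene thread_cone [0.365 0.006 0.001] 0.61
scene water_bottle [ 0.756  0.048 -0.007] 0.94
side mark [0.519 0.211 0.024] 0.87
side thread_cone [ 0.363  0.004 -0.005] 0.75
side water_bottle [0.755 0.05  0.003] 0.72
```

View pics/c9.png

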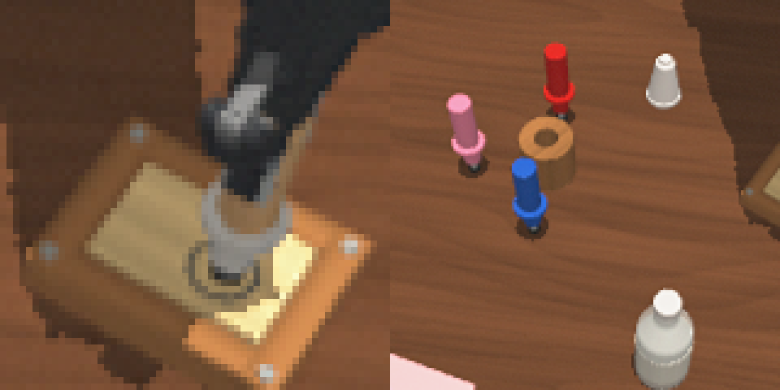

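The foot at (228,272) sits inside the ring centred near (224,268), the plate is level and the bystanders are where they were. Handing in.

```bash
python3 -c "
from h import *
plan(.5225,.21,.131,-26.1); print(ticket.sign_off())"
```

```text
t 17.97 pos [0.5227 0.2109 0.1312] tool d [ 0.0002 -0.0009  0.0002] F [-2.4 -0.9  3.1] op 0.0267 q [ 0.24  0.45 -0.25  0.87  0.02  2.27]
R [[0.001, 0.439, 0.899], [0.026, 0.898, -0.439], [-1.0, 0.023, -0.011]] z ang -26.0
turn 0.0012819152616942997
the job is handed in; nothing more can be done
None
```

The job is handed in at about 18 s, with the arm still holding the presser on the plate.

- **Plate:** I pressed its raised end down with the closed fingertips until it bottomed out. Depth readings afterwards showed it level to within about 0.2°, its top roughly 2 mm above the rim. The pin's height was not measured directly.
- **Presser:** I took the wooden-handled presser from the stand, not the red, pink or blue look-alikes, and stood it on the ring.
- **Last checks:**
  - The foot is inside the ring, about 1–4 mm from its centre depending on which camera reading is used.
  - The push is about 5 N after allowing for the presser's weight. Gripper height also puts the plunger about 8 mm in, which is half way.
  - The look-alikes, thread cone and bottle look undisturbed. I did not check the brush or the eraser again.

**What was not ideal:**
- The downward press peaked at 83 N or more at the wrist, because the last steps overran once the plate was home. That is under the 120 N limit but harder than I meant.
- The tool also picked up a little tilt in the moves, and the presser leans about 1.7° from upright.

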